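# Send on the cup that stands mouth up

## Task

Two fired clay cups wait on the steel bed of the two-way pusher table, one on each side of the pusher: one stands mouth up, the other mouth down. Using only the spring-centred valve lever, push the mouth-up cup outwards until the whole of its foot is on the wooden board at its side, hold the lever over there for a good second, then let the lever and pusher come back to the middle. Do not touch the cups or the pusher, and leave the mouth-down cup, and the steel plug and half brick lying beside the lever, where they are.

Things in the scene. Friction and masses are not known exactly. Their poses are not given: they have to be found in the camera images.
- machine: The fixed two-way pusher table. Origin on the work surface under the lever's pivot; x points away from the robot (within 0.3 rad), y left, z up. A steel foot plate (100 x 460 mm, 12 mm high) with a pale blue valve block (75 x 70 mm; its pivot cheeks, at x = -22 and +22 mm, reach 95 mm above the work surface) carries the lever; the bed lies behind.
- bed (a point): Middle of the bed's top, 40 mm above the work surface, 150 mm beyond the machine's origin along its x; same axes. Plain steel out to 115 mm either side along y (160 mm deep in x), then a wooden board on either side, from 115 to 265 mm out (180 mm deep). The rail behind the bed (125 mm beyond this point) is up to 90 mm above the work surface.
- lever (a joint): Angle (rad) of the valve lever, hinged along the machine's x, 85 mm above the work surface. 0 = upright, positive = leaning to machine +y; stops at -0.65 and +0.65. Sprung to upright: about 15 N at the knob near a stop. The pusher goes with it to the same side; at 0.58 or beyond a cup's whole foot is on its board. Let go anywhere, both recentre within about 3 s.
- lever_knob (a point): Centre of the lever's black ball knob (36 mm diameter), 140 mm from the pivot along a 16 mm thick steel rod; upright it stands 225 mm above the work surface, above the machine's origin. It moves sideways 85 mm and down 29 mm at either stop.
- pusher (a joint): Travel (m) of the pusher along the machine's y: 0 = middle of the bed, positive to +y. It follows the lever at 0.2 m per rad, within a few mm. A dark steel block, 25 mm wide along y, 80 mm along x, 30 mm high, centred at machine x = 150 mm, driven from the rail behind by an arm.
- cup_up: The clay cup that stands mouth up (an open mouth is seen from above): 90 mm tall, 76 mm foot, 90 mm rim. Origin at the centre of its underside. It starts on the steel bed, about 70 mm to the left or to the right of the pusher's middle. The whole of its foot is on the board when its origin is more than 153 mm out along the machine's y.
- cup_down: The same kind of cup standing mouth down (a closed flat foot is seen from above, no opening), on the other side of the pusher. Origin at the centre of its underside, here the plane of its mouth. To be left alone.
- die: A bystander: stepped steel die plug, 48 mm diameter, 50 mm tall, on the machine's foot plate left of the lever. Origin at the middle of its underside.
- halfbrick: A bystander: half a brick, 70 x 90 x 50 mm, on the foot plate right of the lever. Origin at the middle of its underside.
Mind the look-alikes: they are no part of the job. Leave any purple look-alike of the cup_up alone.

How it is judged:
By the outcome, as a careful person would: the job done as asked, in the order asked, and still so for the second after the job is handed in, with the robot touching nothing.
It also fails if it takes over 48 s, if anything falls off the work surface, if the arm or the gripper's body presses on something with over 40 N, if the wrist force passes 120 N, or if a joint passes its speed limit or range.

## Robot

A 7-joint arm with a two-finger parallel gripper is mounted at the origin on the work surface. World frame = base frame: x ahead of the robot, y to its left, z up, the work surface at z = 0. Lengths are in m, angles in rad, forces in N, time in s.
With the tool pointing down it reaches from about 0.4 to 0.85 m from the base axis. Payload 10.4 kg.
Tool frame: the origin (TCP) lies at the very end of the fingers, on their centre line; the grasp point (between the pads) lies 19 mm behind it; z points along the fingers, y is the direction in which the jaws open and shut (so a half turn about z gives the same grasp; the last joint's range is limited). The gripper opens to 87 mm and grips with 3 to 60 N. Pads are 19 mm wide; open, the fingers measure 117 mm over their backs; the gripper's body (75 mm by 190 mm) begins 51 mm behind the grasp point.
Start: joints at [-1.151, 0.332, -0.065, 1.46, 0.022, 1.35, -0.088], TCP at [0.268, 0.565, 0.2] pointing down, gripper open.
Joint ranges: [-2.6, 2.6], [-0.5, 2.12], [-1.47, 1.34], [0.16, 2.42], [-1.27, 4.41], [0.06, 2.06], [-2.6, 2.6]. Speed limits (rad/s): [2.22, 2.22, 2.79, 2.79, 3.14, 3.14, 3.14].

## Interface

Orientations are given as a unit quaternion [x, y, z, w].
In Python, from bench import r gives the robot as it stands.
- The arm moves only by the shell command python3 -m crank 'ROWS' [FORCE]. ROWS is JSON, a list of rows, each a list of 3 entries, a list of its own where there are three numbers: the opening, from -1 (shut) to 1 (fully open), so that 0 is half open, then the shift along the tool's x, y, z in mm, then the turn about the tool's z in degrees. A call has 1 to 12 rows; each row is the pose to reach, as a shift and turn from the pose commanded when the call began, along the tool's axes at that moment; what a row does not reach only later rows make up. A row lasts 1/12 s, in which the tool goes at most 41.7 mm and 7.16 degrees, less where a joint would pass 70% of its speed; a pose out of reach is approached as far as the arm can. A call with a gripper value outside its range is refused whole. The fingers move at their own pace and stop on an object; FORCE is the grip in N (left out, the last holds). Time passes only in rows, so rows that repeat a pose let the fingers close. It gives the time, the measured TCP pose, the force and the opening at its end, in the units of the state.
- r.read_state(): the state, without advancing time (a new reading comes with each control period).
- r.camera(name): name is "scene" or "top"; returns a dict with "pixels" (480x640x3 uint8, red, green, blue), "fov_y" (degrees; the focal length in pixels is half the picture's height over the tangent of half this angle, whatever the lens; pixels are square), "cx", "cy" (the principal point, pixels), "cam_to_world" (4x4, takes a point from camera to world coordinates). Camera axes: x right, y down, z forward; pixel columns grow to the right and rows downward; lengths in m; the calibration is good to about 2 mm. A picture is of the moment at which its call begins. There is no depth.
- r.close_job(): hands the job in, once; it reports no verdict.
The state is a dict: "time": time; "joint_positions": joint angles; "joint_vel": joint speeds; "joint_torque": joint torques, N m; "ee_pos": TCP position; "eef_rot": TCP orientation; "ft_force": force on the tool from outside, world axes, zero at the start; "torque": the same for the moment, N m; "width": finger opening in m.
Only numpy, scipy, OpenCV 4.12 (cv2) and the standard library are available. Lean on these libraries where they do the work, as an engineer would, in place of code of your own. Each camera call takes 0.05 s, during which the arm holds its last target.

## Working session

There is one attempt and no reset: what is moved stays moved. The work goes in short steps, Python scripts to look and compute and a shell command to move; the robot and the scene stay as the last step left them, time stands still between calls to the robot, and variables do not carry over. Pictures are saved under pics/ and viewed, and the job is handed in when it is done.

```bash
ls; mkdir -p pics
python3 - <<'E'
from bench import r
import cv2,json,numpy as np
print(r.read_state())
for n in("scene","top"):
    c=r.camera(n); cv2.imwrite(f"pics/{n}0.png",c["pixels"][:,:,::-1])
    print(n,c["fov_y"],c["cx"],c["cy"],np.round(c["cam_to_world"],4).tolist(), [k for k in c])
E
```

```text
pics
{'time': 0.0, 'joint_positions': array([-1.15058087,  0.3329011 , -0.06471322,  1.46097117,  0.02158843,
        1.34991807, -0.0884937 ]), 'joint_vel': array([-1.31246508e-03, -7.31209999e-04, -1.55831405e-03,  5.39882252e-06,
       -1.27059087e-04,  3.45870486e-04,  1.60942050e-03]), 'joint_torque': array([-5.51001813e-04, -6.23265052e+01,  2.41896871e-02, -3.89884615e+01,
       -6.14009541e-02,  4.00108576e-02,  1.37115726e-04]), 'ee_pos': array([0.26760996, 0.56431796, 0.19902151]), 'eef_rot': array([ 2.19584667e-01,  9.75593158e-01, -7.38536670e-04, -1.37803954e-04]), 'ft_force': array([ 0.2640433 , -0.30922155,  0.93970727]), 'torque': array([ 0.01656223,  0.071472  , -0.03164326]), 'width': 0.08660167196543189}
scene 44.31515309169601 324.1064317907887 236.0683033819408 [[0.0662, 0.6393, -0.7661, 1.165], [0.9978, -0.0453, 0.0485, 0.0318], [-0.0037, -0.7676, -0.6409, 0.7054], [0.0, 0.0, 0.0, 1.0]] ['pixels', 'fov_y', 'cx', 'cy', 'cam_to_world']
top 51.94581706506463 321.7857689176501 235.50264195011115 [[-0.0093, -0.9937, 0.1114, 0.4377], [-0.9999, 0.0099, 0.005, 0.055], [-0.006, -0.1114, -0.9938, 0.9806], [0.0, 0.0, 0.0, 1.0]] ['pixels', 'fov_y', 'cx', 'cy', 'cam_to_world']
```

View pics/scene0.png

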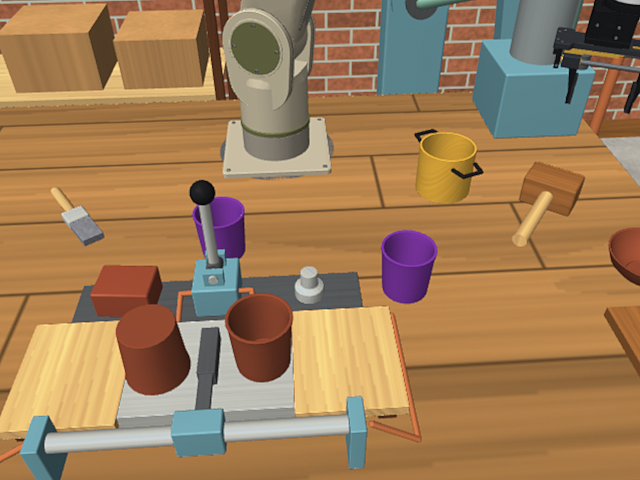

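View pics/top0.png

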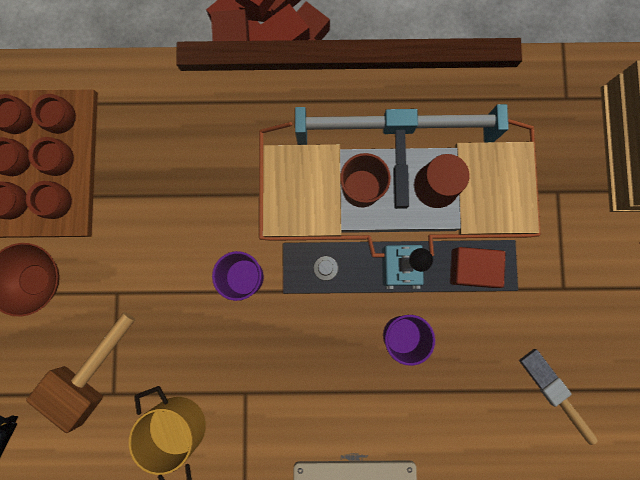

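The scene picture shows the mouth-up cup at (260,338), on the robot's left (+y), with the mouth-down cup at (153,348) on the right. The knob is at (203,193) in scene and (421,260) in top. One purple cup stands at top (408,340), on the robot side of the lever.

```bash
cat > h.py <<'E'
import numpy as np
from bench import r
def ray(c,u,v):
    f=240/np.tan(np.radians(c["fov_y"]/2)); T=np.array(c["cam_to_world"])
    d=T[:3,:3]@np.array([(u-c["cx"])/f,(v-c["cy"])/f,1]); return T[:3,3],d/np.linalg.norm(d)
def onz(c,u,v,z):
    o,d=ray(c,u,v); return o+d*(z-o[2])/d[2]
def tri(rs):
    A=sum(np.eye(3)-np.outer(d,d) for o,d in rs); b=sum((np.eye(3)-np.outer(d,d))@o for o,d in rs); return np.linalg.solve(A,b)
def proj(c,p):
    f=240/np.tan(np.radians(c["fov_y"]/2)); T=np.array(c["cam_to_world"]); q=T[:3,:3].T@(np.array(p)-T[:3,3]); return f*q[:2]/q[2]+[c["cx"],c["cy"]]
E
python3 - <<'E'
from h import *
from scipy.spatial.transform import Rotation as R
import cv2
t=r.camera("top"); s=r.camera("scene")
k=tri([ray(t,421,260),ray(s,203,193)]); print("knob",k, proj(t,k),proj(s,k))
P=[onz(t,*p,.012) for p in[(283,242),(516,240),(283,293),(518,291)]]; print(np.round(P,4), "c",np.mean(P,0))
yv=(P[0]-P[1])+(P[2]-P[3]); print("yaw",np.arctan2(-yv[0],yv[1]),np.linalg.norm(yv)/2)
B=[onz(t,*p,.04) for p in[(263,146),(535,142),(261,237),(539,233)]]; print(np.round(B,4))
for p in[(238,275),(409,339)]: print("purple",onz(t,*p,.09))
print(onz(t,326,268,.05),onz(t,480,266,.05))
print(R.from_quat(r.read_state()["eef_rot"]).as_matrix().round(3))
a=cv2.resize(t["pixels"][200:370,220:540,::-1],None,fx=2.5,fy=2.5,interpolation=2);cv2.imwrite("pics/tz.png",a)
a=cv2.resize(s["pixels"][170:400,60:380,::-1],None,fx=2.5,fy=2.5,interpolation=2);cv2.imwrite("pics/sz.png",a)
E
```

```text
knob [ 0.48327563 -0.09390603  0.22351611] [421.44437771 259.97130484] [203.48787866 193.04397804]
[[ 0.5342  0.1366  0.012 ]
 [ 0.5336 -0.323   0.012 ]
 [ 0.4341  0.1367  0.012 ]
 [ 0.4337 -0.3215  0.012 ]] c [ 0.48387769 -0.09280268  0.012     ]
yaw -0.0010186188882208473 0.4589035837435238
[[ 0.7211  0.1734  0.04  ]
 [ 0.7232 -0.3594  0.04  ]
 [ 0.5415  0.1766  0.04  ]
 [ 0.5439 -0.3567  0.04  ]]
purple [0.46736498 0.21132757 0.09      ]
purple [ 0.35116294 -0.09364716  0.09      ]
[0.4802967  0.05228525 0.05      ] [ 0.48129084 -0.23785957  0.05      ]
[[-0.904  0.428 -0.   ]
 [ 0.428  0.904 -0.001]
 [ 0.    -0.001 -1.   ]]
```

View pics/tz.png

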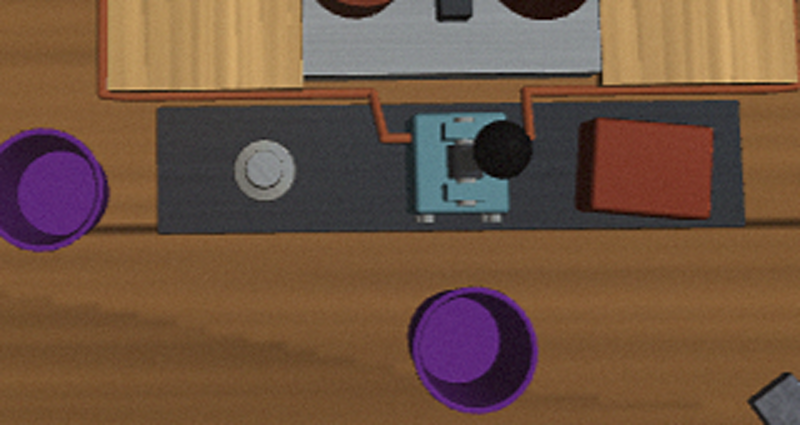

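View pics/sz.png

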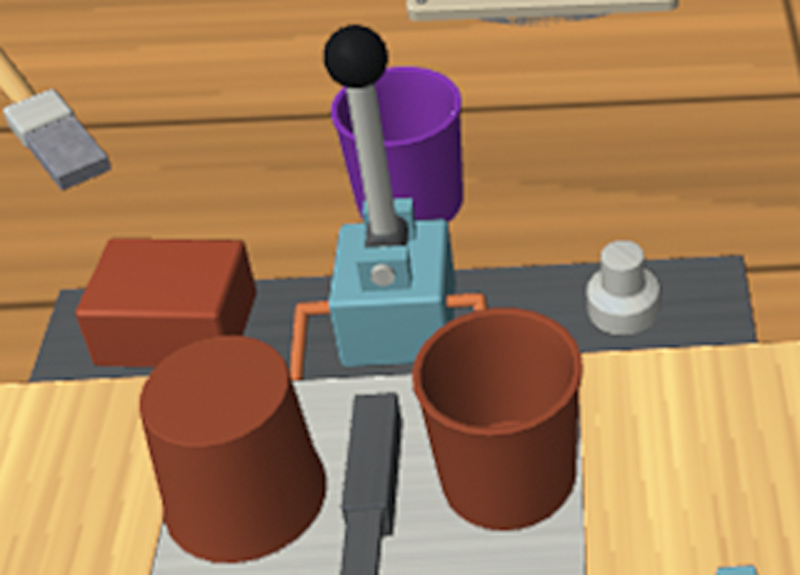

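Machine origin is at about (0.484, -0.093), yaw about 0. The lever has to go to +y. I'll push the knob from its -y side with closed fingers, jaw axis along world x, crossing over the top at z = 0.30.

```bash
python3 -m crank '[[-1,[-10,-10,-15],2],[-1,[-30,-35,-35],7],[-1,[-55,-60,-60],14],[-1,[-80,-90,-80],21],[-1,[-105,-118,-95],28],[-1,[-132,-146,-100],35],[-1,[-158,-175,-100],42],[-1,[-185,-205,-100],49],[-1,[-212,-235,-100],56],[-1,[-238,-264,-100],62],[-1,[-260,-290,-100],64.6],[-1,[-275,-306,-100],64.6]]' 30
python3 - <<'E'
from h import *
from scipy.spatial.transform import Rotation as R
s=r.read_state();M=R.from_quat(s["eef_rot"]).as_matrix();print(M.round(3),s["joint_positions"].round(2))
print(M.T@(np.array([.484,-.16,.30])-s["ee_pos"])*1000)
E
```

```text
time: 1.2
ee_pos: [0.3858, 0.1667, 0.3001]
eef_rot: [0.709, 0.705, 0.0, -0.0]
ft_force: [0.0, 0.8, 0.0]
width: 0.0154
[[ 0.006  1.     0.   ]
 [ 1.    -0.006  0.001]
 [ 0.001  0.    -1.   ]] [-0.82 -0.19  0.26  1.8   0.05  1.52 -0.57]
[-3.26105790e+02  1.00242462e+02 -5.91628111e-02]
```

```bash
python3 -m crank '[[-1,[-25,8,0],0],[-1,[-58,18,0],0],[-1,[-92,28,0],0],[-1,[-126,39,0],0],[-1,[-160,49,0],0],[-1,[-194,60,0],0],[-1,[-228,70,0],0],[-1,[-262,80,0],0],[-1,[-290,90,0],0],[-1,[-312,96,0],0],[-1,[-326,100,0],0],[-1,[-326,100,0],0]]'
python3 -m crank '[[-1,[0,0,15],0],[-1,[0,0,40],0],[-1,[0,0,65],0],[-1,[0,0,85],0],[-1,[0,0,100],0],[-1,[0,0,107],0],[-1,[0,0,107],0],[-1,[0,0,107],0]]'
python3 - <<'E'
from h import *
import cv2
for n in("scene","top"): cv2.imwrite(f"pics/{n}1.png",r.camera(n)["pixels"][:,:,::-1])
print(r.read_state()["joint_positions"])
E
```

```text
time: 2.2
ee_pos: [0.4851, -0.1589, 0.2997]
eef_rot: [0.709, 0.706, -0.001, 0.0]
ft_force: [0.7, -0.7, -0.3]
width: 0.0005
time: 2.87
ee_pos: [0.4855, -0.1552, 0.1933]
eef_rot: [0.707, 0.707, 0.0, 0.0]
ft_force: [-1.5, 0.4, -0.0]
width: 0.0005
[-0.52320224  0.07481851  0.78994631  1.80459458 -0.05599306  1.28317729
  0.28189145]
```

View pics/scene1.png

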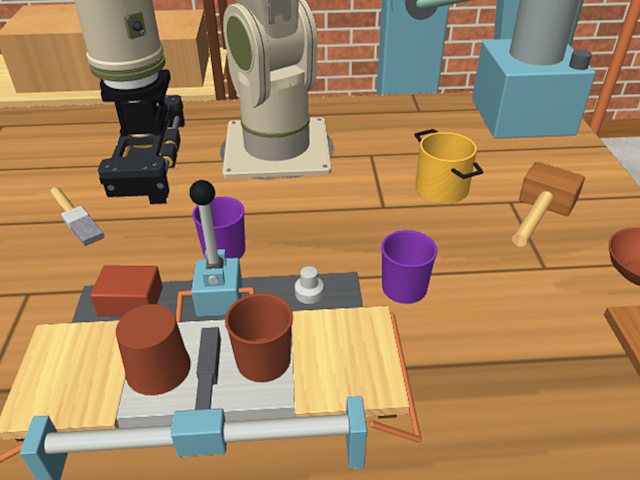

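Fingers are at scene (157,195), level with the knob at (203,193), and nothing is touched. Now a slow push.

```bash
python3 -m crank '[[-1,[8,0,0],0],[-1,[17,0,0],0],[-1,[24,0,0],0],[-1,[29,0,0],0],[-1,[33,0,0],0],[-1,[36,0,0],0],[-1,[39,0,0],0],[-1,[42,0,0],0],[-1,[45,0,1],0],[-1,[48,0,1],0],[-1,[51,0,1],0],[-1,[54,0,2],0]]'
python3 - <<'E'
from h import *
import cv2
for n in("scene",): cv2.imwrite(f"pics/{n}2.png",r.camera(n)["pixels"][:,:,::-1])
E
```

```text
time: 3.97
ee_pos: [0.4852, -0.1023, 0.1911]
eef_rot: [0.707, 0.707, -0.0, 0.0]
ft_force: [-1.7, -7.2, 5.9]
width: 0.0007
```

View pics/scene2.png

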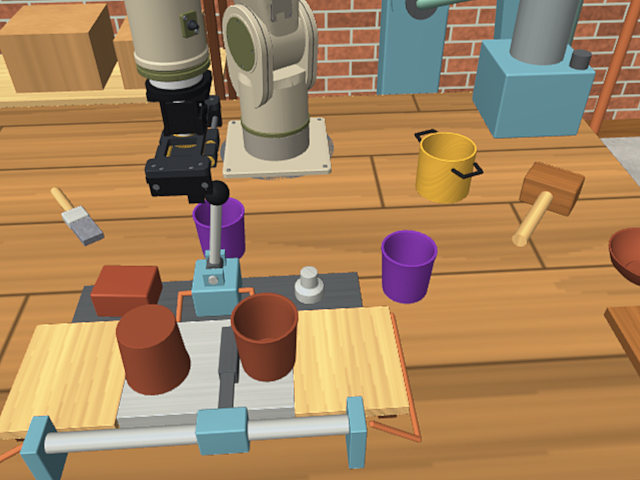

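The lever has started moving: the knob is at (217,193), the pusher has reached the cup, and the contact force is light. Continuing.

```bash
python3 -m crank '[[-1,[2,0,0],0],[-1,[4,0,1],0],[-1,[7,0,1],0],[-1,[10,0,2],0],[-1,[13,0,3],0],[-1,[16,0,4],0],[-1,[19,0,5],0],[-1,[22,0,6],0],[-1,[25,0,7],0],[-1,[28,0,8],0],[-1,[31,0,9],0],[-1,[34,0,10],0]]'
python3 - <<'E'
from h import *
import cv2
for n in("scene",): cv2.imwrite(f"pics/{n}3.png",r.camera(n)["pixels"][:,:,::-1])
E
```

```text
time: 5.02
ee_pos: [0.4851, -0.0691, 0.1812]
eef_rot: [0.708, 0.707, -0.001, 0.001]
ft_force: [-2.2, -9.0, 7.0]
width: 0.0006
```

View pics/scene3.png

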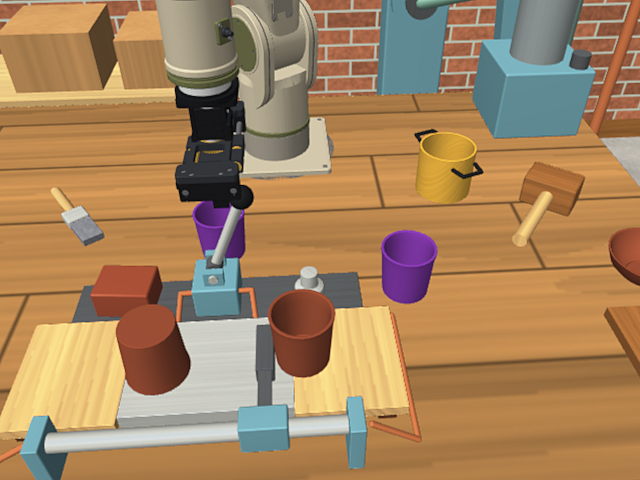

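The knob is at (241,197) and the cup is straddling the steel/board edge at (302,335). Continuing to about 0.62 rad.

```bash
python3 -m crank '[[-1,[2,0,1],0],[-1,[5,0,2],0],[-1,[8,0,4],0],[-1,[11,0,5],0],[-1,[14,0,7],0],[-1,[17,0,8],0],[-1,[20,0,10],0],[-1,[23,0,11],0],[-1,[26,0,13],0],[-1,[28,0,14],0],[-1,[30,0,15],0],[-1,[31,0,15],0]]'
python3 - <<'E'
from h import *
import cv2
for n in("scene","top"): cv2.imwrite(f"pics/{n}4.png",r.camera(n)["pixels"][:,:,::-1])
E
```

```text
time: 6.07
ee_pos: [0.485, -0.0389, 0.1657]
eef_rot: [0.708, 0.707, -0.001, 0.001]
ft_force: [-0.9, -14.0, 1.2]
width: 0.0001
```

View pics/scene4.png

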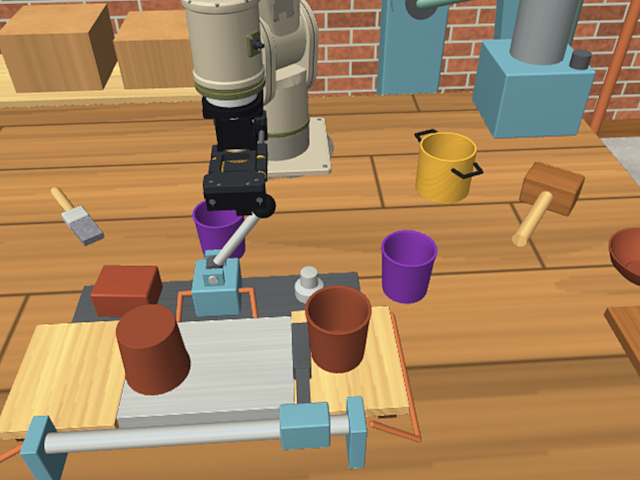

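View pics/top4.png

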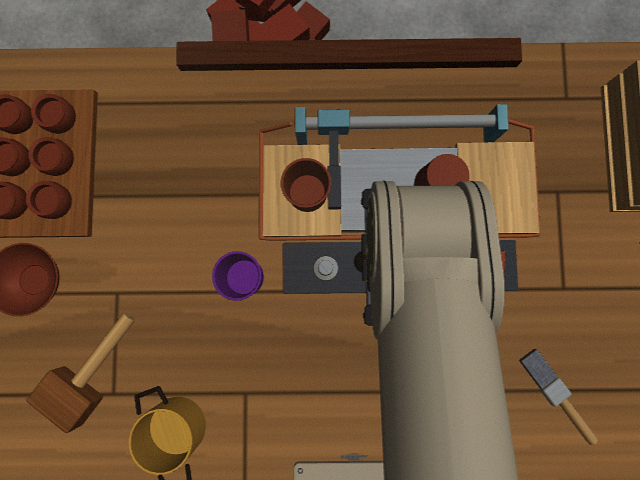

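Knob in scene (263,205); cup (337,330) looks wholly on the board. Measuring lever angle and cup position.

Run:
```python
from h import *
s=r.camera("scene");t=r.camera("top")
for a in(.5,.55,.58,.6,.62,.65): print(a,proj(s,[.484,-.093+.14*np.sin(a),.085+.14*np.cos(a)]),"pusher top L/R in top",proj(t,[.6,-.093+.2*a+.0125,.07]),proj(t,[.6,-.093+.2*a-.0125,.07]))
print("cup rim",onz(t,306,184,.13),"rim scene",onz(s,338,315,.13), "board edge y",-.093+.115)
import cv2
a=cv2.resize(s["pixels"][170:400,180:420,::-1],None,fx=2.5,fy=2.5,interpolation=2);cv2.imwrite("pics/sz4.png",a)
a=cv2.resize(t["pixels"][90:300,240:480,::-1],None,fx=2.8,fy=2.8,interpolation=2);cv2.imwrite("pics/tz4.png",a)
```

```text
0.5 [253.14955876 200.31187901] pusher top L/R in top [342.87648724 203.36619719] [356.22750794 203.22995921]
0.55 [257.61165556 202.11631089] pusher top L/R in top [337.53708184 203.42068214] [350.88666979 203.28445879]
0.58 [260.22236436 203.27718864] pusher top L/R in top [334.33371362 203.45337031] [347.68244203 203.31715572]
0.6 [261.9334535  204.08269309] pusher top L/R in top [332.19824939 203.47516125] [345.54640482 203.33895251]
0.62 [263.62014419 204.91288234] pusher top L/R in top [330.06287681 203.49695126] [343.41045929 203.36074837]
0.65 [266.10281697 206.20332453] pusher top L/R in top [326.85998978 203.52963452] [340.20671292 203.39344039]
cup rim [0.6244903  0.08617477 0.13      ] rim scene [0.63979118 0.08285594 0.13      ] board edge y 0.022000000000000006
```

View pics/sz4.png

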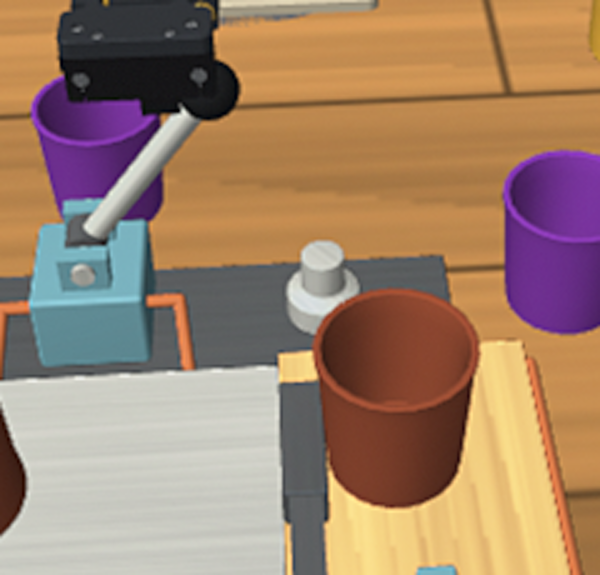

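View pics/tz4.png

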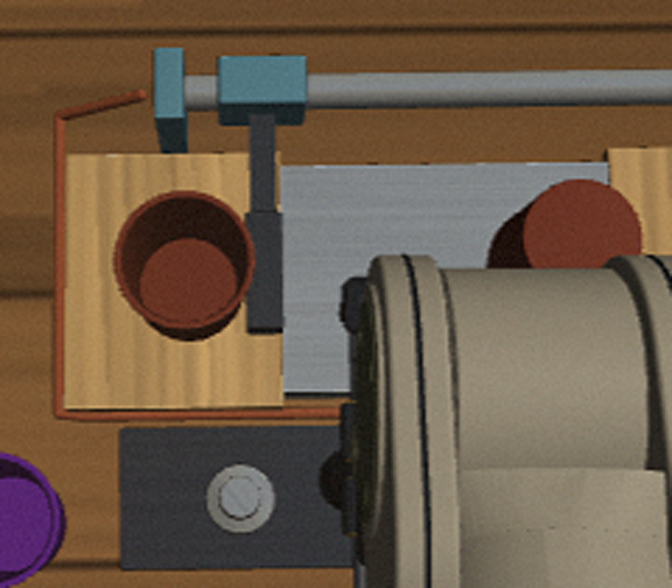

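Knob pixel and pusher edges both give a lever angle of about 0.63. The cup is about 175 mm out, past the 153 mm needed. Hold about 1.6 s, then lead the lever back slowly.

```bash
python3 -m crank '[[-1,[0,0,0],0],[-1,[0,0,0],0],[-1,[0,0,0],0],[-1,[0,0,0],0],[-1,[0,0,0],0],[-1,[0,0,0],0],[-1,[0,0,0],0],[-1,[0,0,0],0],[-1,[0,0,0],0],[-1,[0,0,0],0],[-1,[0,0,0],0],[-1,[0,0,0],0]]'
python3 -m crank '[[-1,[0,0,0],0],[-1,[0,0,0],0],[-1,[0,0,0],0],[-1,[0,0,0],0],[-1,[0,0,0],0],[-1,[0,0,0],0],[-1,[0,0,0],0]]'
python3 -m crank '[[-1,[-2,0,-1],0],[-1,[-5,0,-2],0],[-1,[-9,0,-5],0],[-1,[-13,0,-7],0],[-1,[-17,0,-9],0],[-1,[-21,0,-11],0],[-1,[-25,0,-13],0],[-1,[-29,0,-15],0],[-1,[-33,0,-16],0],[-1,[-37,0,-18],0],[-1,[-41,0,-19],0],[-1,[-45,0,-20],0]]'
python3 -m crank '[[-1,[-4,0,-1],0],[-1,[-8,0,-2],0],[-1,[-12,0,-3],0],[-1,[-16,0,-3],0],[-1,[-20,0,-4],0],[-1,[-24,0,-4],0],[-1,[-28,0,-4],0],[-1,[-32,0,-4],0],[-1,[-36,0,-4],0],[-1,[-40,0,-4],0],[-1,[-48,0,-4],0],[-1,[-60,0,-4],0]]'
python3 - <<'E'
from h import *
import cv2
for n in("scene",): cv2.imwrite(f"pics/{n}5.png",r.camera(n)["pixels"][:,:,::-1])
E
```

```text
time: 7.27
ee_pos: [0.485, -0.0389, 0.1657]
eef_rot: [0.708, 0.707, -0.001, 0.001]
ft_force: [-1.1, -11.8, 2.5]
width: 0.0007
time: 7.85
ee_pos: [0.485, -0.0389, 0.1656]
eef_rot: [0.708, 0.707, -0.001, 0.001]
ft_force: [-0.1, -11.7, 2.3]
width: 0.0006
time: 8.85
ee_pos: [0.4856, -0.0813, 0.1862]
eef_rot: [0.707, 0.707, 0.001, 0.0]
ft_force: [0.8, 0.5, -0.2]
width: 0.0004
time: 9.85
ee_pos: [0.4854, -0.1414, 0.1898]
eef_rot: [0.706, 0.708, 0.0, -0.0]
ft_force: [0.8, 0.3, 0.0]
width: 0.0007
```

View pics/scene5.png

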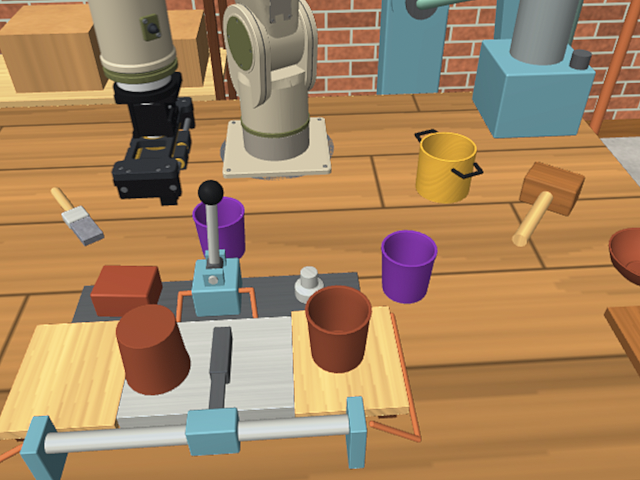

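Lever and pusher are nearly centred: knob (210,193), pusher (220,355). The cup is still on the board at (338,330). I'll back off clear and give it time to settle.

```bash
python3 -m crank '[[-1,[-8,0,0],0],[-1,[-16,0,-3],0],[-1,[-20,0,-10],0],[-1,[-22,0,-30],0],[-1,[-22,0,-50],0],[-1,[-22,0,-70],0],[-1,[-22,0,-85],0],[-1,[-22,0,-92],0],[-1,[-22,0,-95],0],[-1,[-22,0,-95],0],[-1,[-22,0,-95],0],[-1,[-22,0,-95],0]]'
python3 -m crank '[[-1,[0,0,0],0],[-1,[0,0,0],0],[-1,[0,0,0],0],[-1,[0,0,0],0],[-1,[0,0,0],0],[-1,[0,0,0],0],[-1,[0,0,0],0],[-1,[0,0,0],0],[-1,[0,0,0],0],[-1,[0,0,0],0],[-1,[0,0,0],0],[-1,[0,0,0],0]]'
python3 -m crank '[[-1,[0,0,0],0],[-1,[0,0,0],0],[-1,[0,0,0],0],[-1,[0,0,0],0],[-1,[0,0,0],0],[-1,[0,0,0],0],[-1,[0,0,0],0],[-1,[0,0,0],0],[-1,[0,0,0],0],[-1,[0,0,0],0],[-1,[0,0,0],0],[-1,[0,0,0],0]]'
python3 - <<'E'
from h import *
import cv2
s=r.camera("scene");cv2.imwrite("pics/scene6.png",s["pixels"][:,:,::-1])
o=cv2.imread("pics/scene0.png")[:,:,::-1]; d=(np.abs(o.astype(int)-s["pixels"]).max(2)>40).astype(np.uint8)*255
cv2.imwrite("pics/diff6.png",d)
E
```

```text
time: 10.9
ee_pos: [0.4849, -0.1634, 0.2839]
eef_rot: [0.707, 0.707, -0.0, -0.001]
ft_force: [-0.3, 1.0, 0.3]
width: 0.0007
time: 11.9
ee_pos: [0.4853, -0.1635, 0.2848]
eef_rot: [0.707, 0.707, 0.0, -0.0]
ft_force: [1.0, 0.1, 0.4]
width: 0.0004
time: 12.9
ee_pos: [0.4853, -0.1635, 0.2848]
eef_rot: [0.707, 0.707, 0.0, -0.0]
ft_force: [-0.3, -0.4, -0.0]
width: 0.0006
```

View pics/scene6.png

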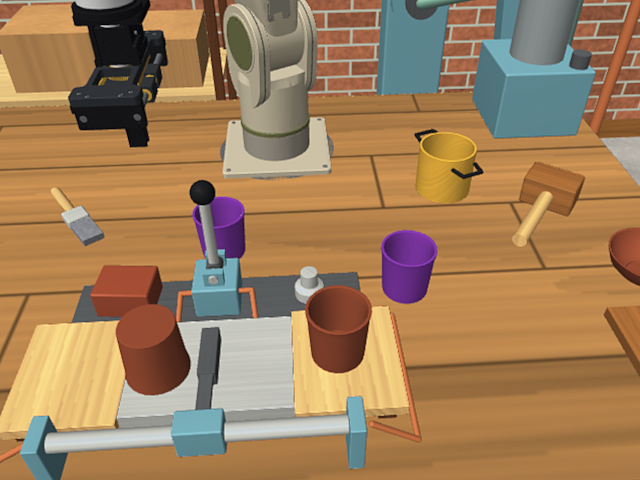

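View pics/diff6.png

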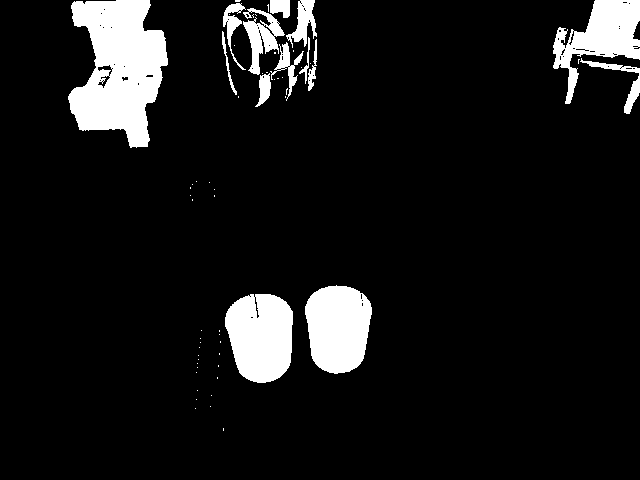

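Compared with the first picture, only the cup and the arm have moved. The knob (203,193) and pusher (208,355) are back in the middle, and the bystanders, the purple cups and the mouth-down cup are unchanged.

```bash
python3 -c "
from bench import r
print(r.close_job())"
```

```text
the job is handed in; nothing more can be done
None
```

The mouth-up cup is now on the left-hand wooden board, and I handed the job in at about 13 s of the 48 s allowed.

- **Push:** I pushed the lever knob to +y with the closed fingers, to about 0.63 rad, judged from the knob and pusher positions in the pictures. The cup ended about 175 mm out along the machine's y, past the 153 mm needed.
- **Hold and return:** I held the lever there for over 1.7 s. I then drew the fingers back slowly so that the lever and pusher returned to the middle, and lifted the arm clear.
- **Final check:** Comparing the scene picture with the first one, only the cup and the arm had moved. The lever and pusher were centred to within about a pixel, and the mouth-down cup, steel plug, half brick and purple cups were where they started.
- **Forces:** The largest reading at the end of a move was about 14 N sideways, well under the limits; I did not see the force within a move. It read about zero once the arm was clear.

No check failed. The two camera estimates of the cup's rim differed by about 3 mm along y, well inside the margin, and by about 15 mm in x, which the task does not depend on.

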